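# Clear and rewind the clockwork pick buffer station

## Task

Get the pick-making corner ready for the next batch: with the wooden scraper block, sweep every loose brass slug off the steel plate into its catch tray, and stand the block back on its cork pad, flat on its foot and lined up so that it does not stick out over the edge. Then turn the selector knob of the clockwork buffer back to stop, its first mark, as far counter-clockwise as it goes; wind the buffer by its wing key, clockwise, until it is fully wound; and last turn the selector to run, the one long bar mark. Leave everything else where it stands.

Things in the scene. Friction and masses are not known exactly. Their poses are not given: they have to be found in the camera images.
- board: Fixed wooden sweeping board, 160 (x) by 270 (y) mm, origin under its centre. Its steel plate (x -75 to 75, y -120 to 60 mm) lies 30 mm up; 5 mm thick rims stand 10 mm above it at both x sides and the -y end. Its +y end is open and drops into the catch tray: inner x -75 to 75, y 60 to 140 mm, floor at 4 mm, walls 30 mm high.
- plate_top (a point): Centre of the steel plate's top face (board frame 0, -30, 30 mm); axes as the board's.
- tray_floor (a point): Centre of the catch tray's inner floor (board frame 0, 100, 4 mm).
- scraper: Loose pale wooden scraper block, 160 g: a foot 90 (x) by 50 (y) by 18 mm high, and on it a centred grip rib 70 (x) by 20 (y) mm that goes up to 50 mm. Origin: centre of its underside, z up. The foot's long faces (along x) do the sweeping. At the start it stands on its cork pad.
- pad: Fixed flat cork pad, 130 (x) by 84 (y) by 4 mm thick, the resting place of the scraper block (long sides alike). Origin: centre of its underside.
- buffer: Fixed clockwork pick buffer: aluminium case 130 (x) by 200 (y) mm, top face 55 mm up; on it a winding key (x -20, y 55 mm), a selector knob (x -20, y -55 mm), a low cork buffing wheel (x 30, y 0, 60 mm across, 12 mm high) and a 20 mm high guard at the +x edge. Origin under its centre on the cabinet top.
- key_grip (a point): On the winding key's vertical axis at grip height, 32 mm above the case's top. Steel wing key, wings 40 mm long, 9 mm thick, from 18 to 42 mm above the case's top. The x axis runs along the wings towards the white pointer on the key's collar and turns with the key.
- key (a joint): Key angle in rad, 0 (run down) to 8.8 (fully wound, a firm stop, 1.4 turns); grows clockwise seen from above; stays where it is left. Spring, up to 0.12 N m. At 0 the white pointer points along the buffer's +x to a short black mark; at 8.8, one turn and 144 degrees on, to a long black bar mark. Starts below 1.3.
- selector_grip (a point): On the selector knob's vertical axis at grip height, 29 mm above the case's top. Black bar grip 38 mm long, 12 mm thick, from 6 to 38 mm above the case's top, on a 40 mm disc. The x axis runs along the bar towards its white pointer and turns with the knob.
- selector (a joint): Selector angle in rad, 0 to 2.4, grows clockwise seen from above, stays where it is left (0.05 N m). Five marks: 0 (stop, the end of travel), 0.6, 1.2, 1.8 and 2.4; the run mark at 1.8 is the only long bar, the others are short. At value v the pointer stands at 1.2 - v rad from the buffer's +x (counter-clockwise positive).
- slug0: Loose brass slug, 14 by 14 mm square, 6 mm thick, 11 g, origin at its centre; lies flat on the steel plate at the start, or is absent.
- slug1: Loose brass slug, 16 mm round, 6 mm thick, 11 g, origin at its centre; lies flat on the steel plate at the start, or is absent.
- slug2: Loose brass slug, 18 (x) by 10 (y) mm oblong, 6 mm thick, 11 g, origin at its centre; lies flat on the steel plate at the start, or is absent.
- slug3: Loose brass slug, 16 mm round, 6 mm thick, 11 g, origin at its centre; lies flat on the steel plate at the start, or is absent.
- slug4: Loose brass slug, 18 (x) by 10 (y) mm oblong, 6 mm thick, 11 g, origin at its centre; lies flat on the steel plate at the start, or is absent.
- slug5: Loose brass slug, 14 by 14 mm square, 6 mm thick, 11 g, origin at its centre; lies flat on the steel plate at the start, or is absent.
- power_brick: Bystander to be left alone: black power brick, 90 by 160 by 34 mm. Origin: centre of its underside.
- octave_pedal: Bystander to be left alone: purple octave pedal, 120 by 66 by 52 mm. Origin: centre of its underside.
- pick_rack: Bystander to be left alone: wooden pick rack with six slots, 60 by 150 by 41 mm. Origin: centre of its underside.
- slide: Bystander to be left alone: chrome tube 27 mm across, 60 mm high, upright. Origin: centre of its underside.
- tin: Bystander to be left alone: round steel tin with lid, 64 mm across, 42 mm high. Origin: centre of its underside.
Mind the look-alikes: they are no part of the job. Of the things like the buffer, leave any that is orange; of the rest the larger one is meant.

How it is judged:
By the outcome, as a careful person would: the job done as asked, in the order asked, and still so for the second after the job is handed in, with the robot touching nothing.
Of slug0, slug1, slug2, slug3, slug4, slug5 only 3 to 6 are there at a start; the rules pass over those that are not, and their reading is None.
At some moment in a run one of scraper may be knocked a few centimetres aside while the robot is not near it.
Once in a run the grip may slacken for a moment while it holds something.
It also fails if it takes over 210 s, if anything falls off the work surface, if the arm or the gripper's body presses on something with over 40 N, if the wrist force passes 120 N, or if a joint passes its speed limit or range.

## Robot

A 6-joint arm with a two-finger parallel gripper is mounted at the origin on the work surface. World frame = base frame: x ahead of the robot, y to its left, z up, the work surface at z = 0. Lengths are in mm, angles in rad, forces in N, time in s.
With the tool pointing down it reaches from about 400 to 925 mm from the base axis. Payload 12.5 kg.
Tool frame: the origin (TCP) lies midway between the tips of the shut fingers; the grasp point (between the pads) lies 19 mm behind it; z points along the fingers, y is the line along which they close (so a half turn about z gives the same grasp; the last joint's range is limited). The gripper opens to 95 mm and grips with 3 to 60 N. Pads are 20 mm wide; open, the fingers measure 119 mm over their backs; the gripper's body (75 mm by 180 mm) begins 59 mm behind the grasp point.
Start: joints at [-1.264, 0.491, 1.559, -0, 1.092, -0.106], TCP at [250.759, -572.509, 214.661] pointing down, gripper open.
Joint ranges: [-3.1, 3.1], [-0.84, 2.19], [0.05, 2.79], [-1.13, 4.28], [0.06, 2.93], [-2.69, 2.69]. Speed limits (rad/s): [2.22, 2.22, 2.79, 3.14, 3.14, 3.14].

## Interface

Orientations are given as [roll, pitch, yaw] about the fixed x, y, z axes, in that order (R = Rz(yaw) Ry(pitch) Rx(roll)).
In Python, from cell import env gives the robot as it stands.
- The arm moves only by the shell command python3 -m inch 'ROWS'. ROWS is JSON, a list of rows, each a list of 7 numbers: the turn, a rotation vector about the tool's x, y, z in rad, then the shift along the tool's x, y, z in cm, then the closure, from -1 (fully open) to 1 (shut). A call has 1 to 20 rows; each row shifts and turns the commanded pose from where the row before left it, along the tool's axes as they then stand; what a row does not reach is not made up. A row lasts 1/8 s, in which the tool goes at most 62.5 mm and 10.7 degrees, less where a joint would pass 70% of its speed; a pose out of reach is approached as far as the arm can. A call with a gripper value outside its range is refused whole. The fingers move at their own pace and stop on an object; the grip force is fixed at half the most. Time passes only in rows, so rows that do not move let the fingers close. It gives the time, the measured TCP pose, the force, the opening and the grip force at its end, in the units of the state.
- env.state(): the state, without advancing time (a new reading comes with each control period).
- env.read_camera(name): name is "scene" or "top" or "wrist"; returns a dict with "img" (384x512x3 uint8, red, green, blue), "depth" (384x512 float32, mm along the optical axis (not along the pixel's ray), 0 where there is no reading), "fx", "fy", "cx", "cy" (pixels), "position" and "orientation" of the camera in the world. Camera axes: x right, y down, z forward; pixel columns grow to the right and rows downward; lengths in mm; the calibration is good to about 2 mm. A picture is of the moment at which its call begins.
- env.job_done(): hands the job in; it is judged then, once.
Trained networks look in a picture, given as the dict that the camera call returned (one of the last four; its "shot" number tells which), for a name from the list of things; names that differ only in an ending like _2 or _b are one class to them, and where a whole thing is asked for, a point or a joint stands for the part that bears it (a point fixed in the world has none). Each returns a list of dicts, best first, with "score" (0 to 1); they miss things now and then, are a little off and sometimes report something else, mostly with a low value. They report only what shows in the picture. A call takes as long as a camera call. They do not tell look-alikes from the thing itself.
- env.find_in(picture, target): "centre" ([x, y, z] in mm, in the coordinates of the camera as it stood for that picture, good to about 4 mm: the middle of the surface that is visible of it).
- env.trace(picture, target): "mask" (384x512 bool, what is visible of it).
The state is a dict: "t": time; "joints": joint angles; "qvel": joint speeds; "tau": joint torques, N m; "eef_pos": TCP position; "tcp_rot": TCP orientation; "ft_force": force on the tool from outside, world axes, zero at the start; "moment": the same for the moment, N m; "opening": opening from 0.0 (shut) to 1.0 (fully open); "grip_force": force on a finger pad.
Only numpy, scipy, OpenCV 4.12 (cv2) and the standard library are available. Lean on these libraries where they do the work, as an engineer would, in place of code of your own. Each camera call takes 0.05 s, during which the arm holds its last target. There are 200 camera calls.

## Working session

There is one attempt and no reset: what is moved stays moved. The work goes in short steps, Python scripts to look and compute and a shell command to move; the robot and the scene stay as the last step left them, time stands still between calls to the robot, and variables do not carry over. Pictures are saved under pics/ and viewed, at most 14 in all, crops included, and the job is handed in when it is done.

```bash
ls; mkdir -p pics; cat > h.py <<'E'
import numpy as np, cv2
from scipy.spatial.transform import Rotation as R
from cell import env
def T(pic): return R.from_euler('xyz',pic["orientation"]).as_matrix() if np.size(pic["orientation"])==3 else np.array(pic["orientation"]), np.array(pic["position"])
def world(pic,p):
    M,t=T(pic); return np.asarray(p)@M.T+t
def cloud(pic):
    d=pic["depth"]; v,u=np.mgrid[0:384,0:512]
    return world(pic,np.stack([(u-pic["cx"])/pic["fx"]*d,(v-pic["cy"])/pic["fy"]*d,d],-1))
def proj(pic,P):
    M,t=T(pic); c=(np.asarray(P)-t)@M
    return c[...,0]/c[...,2]*pic["fx"]+pic["cx"], c[...,1]/c[...,2]*pic["fy"]+pic["cy"]
def save(pic,name,box=None,scale=1):
    im=pic["img"][:,:,::-1]
    if box: im=im[box[1]:box[3],box[0]:box[2]]
    cv2.imwrite("pics/"+name,cv2.resize(im,None,fx=scale,fy=scale,interpolation=cv2.INTER_CUBIC))
E
python3 - <<'E'
from h import *
p=env.read_camera("top"); q=env.read_camera("scene")
a=p["img"]; 
save(p,"top.png",scale=1.5); save(q,"scene.png",scale=1.5)
print(p["position"],p["orientation"],q["position"])
np.set_printoptions(precision=1,suppress=True)
for n in ["board","scraper","pad","buffer","key_grip","selector_grip","slug0","slug1","slug2","power_brick","octave_pedal","pick_rack","slide","tin"]:
    for r in env.find_in(p,n): 
        w=world(p,r["centre"]); print(n,round(r["score"],2),w,np.array(proj(p,w)))
E
```

```text
pics
[ 416.34486551   -6.33042783 1357.86587245] [-3.02996212 -0.02140364 -1.54867968] [1019.74806748  754.74121233  669.89779952]
scraper 0.92 [490.    7.2  21.4] [241.3 217.2]
scraper 0.24 [754.9 149.1  34.7] [194.4 124. ]
pad 0.8 [493.7 -11.4   3. ] [247.8 216.5]
pad 0.29 [ 529.3 -253.5   51.7] [334.3 204.8]
buffer 0.83 [ 309.5 -353.3   36.3] [368.6 284.5]
buffer 0.76 [ 529.1 -249.7   53.8] [333.1 204.8]
buffer 0.59 [ 728.4 -389.4   38.7] [380.5 137.7]
key_grip 0.62 [ 503.5 -206.6   59.2] [318.  213.4]
key_grip 0.48 [ 270.  -308.7   40.7] [353.1 298.8]
selector_grip 0.5 [ 292.7 -394.7   44.9] [384.3 291.2]
selector_grip 0.47 [ 517.4 -312.4   70.2] [356.7 209.1]
selector_grip 0.36 [548.  270.2  32.3] [149.  194.4]
power_brick 0.66 [755.4 148.   32.2] [194.9 124.1]
octave_pedal 0.75 [786.2  -5.7  41.3] [248.3 114.3]
pick_rack 0.77 [ 744.9 -185.6   30.8] [309.9 130.9]
pick_rack 0.61 [ 501.8 -204.9   57.8] [317.3 214. ]
tin 0.79 [666.8 -41.   43.6] [259.7 155.2]
```

View pics/top.png

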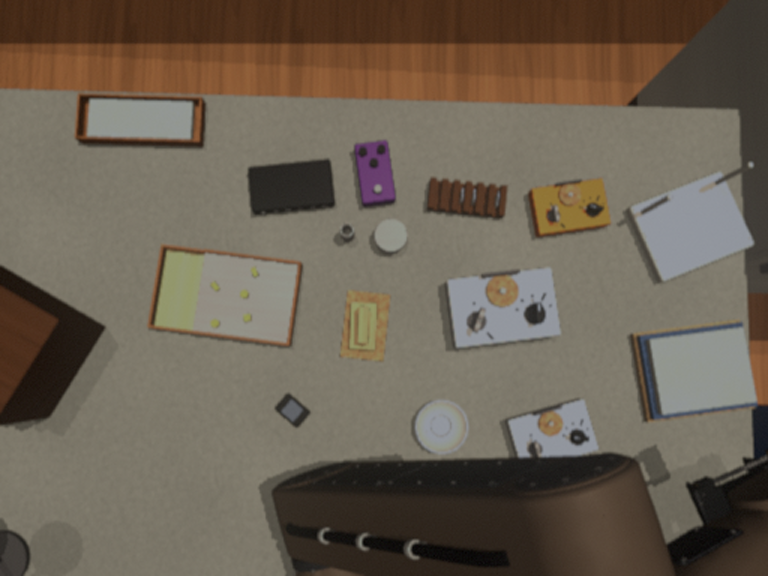

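View pics/scene.png

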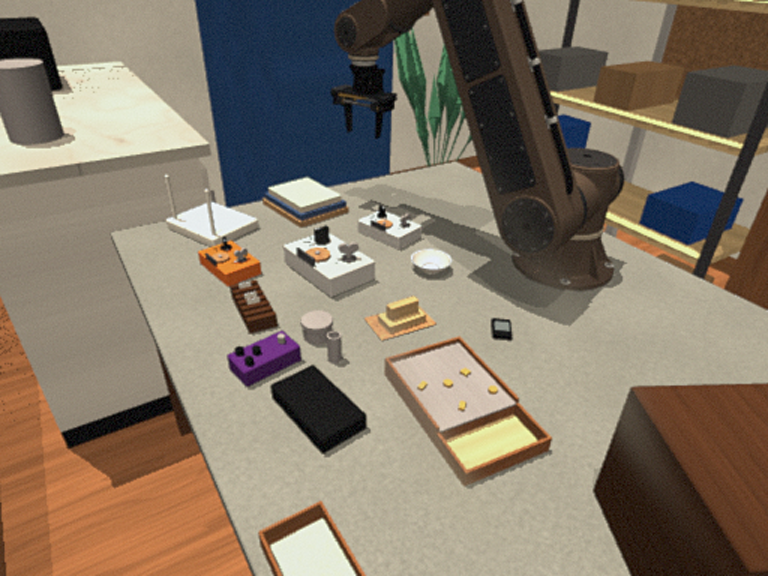

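The top view shows the large white buffer at (503,308), a small white one at (552,435) and an orange one at (570,208). The board is at (225,297) with its tray on the left (+y) and five slugs. The scraper stands on its pad at (365,325). Next I'll fit the poses.

```bash
cat > fit.py <<'E'
from h import *
def rect(P,z0,z1,c,r):
    m=(P[...,2]>z0)&(P[...,2]<z1)&(np.hypot(P[...,0]-c[0],P[...,1]-c[1])<r)
    lab=cv2.connectedComponentsWithStats(m.astype(np.uint8))
    k=1+np.argmax(lab[2][1:,4]); q=P[lab[1]==k]
    (cx,cy),(w,h),a=cv2.minAreaRect(q[:,:2].astype(np.float32)); 
    return np.array([cx,cy,w,h,a,np.median(q[:,2]),len(q)])
E
python3 - <<'E'
from fit import *
np.set_printoptions(precision=1,suppress=True)
p=env.read_camera("top"); P=cloud(p)
def px(u,v): return P[int(v/1.5),int(u/1.5)]
for n,u,v in [("plate",240,310),("tray",180,290),("table",330,400),("pad",350,352),("case",470,290)]: print(n,px(u,v))
b=px(225,297)
print("board",rect(P,15,60,b,200))
B=px(503,308)
print("buffer",rect(P,40,63,B,140))
print("buffer top",rect(P,48,60,B,140))
s=px(365,325); print("scraper",rect(P,10,70,s,80)); print("rib",rect(P,38,70,s,80)); 
# pad by colour (hue)
hsv=cv2.cvtColor(p["img"],cv2.COLOR_RGB2HSV)
for u,v in [(349,352),(365,300),(330,330),(365,325),(354,325),(215,323),(502,290)]: print(u,v,hsv[int(v/1.5),int(u/1.5)])
save(p,"crop1.png",(210,170,390,260),4)
q=env.read_camera("scene"); save(q,"crop2.png",(180,140,310,235),6)
for n in ["slug0","slug1","slug2","slide","tin","key_grip","selector_grip"]:
    for r in env.find_in(q,n): print(n,round(r["score"],2),world(q,r["centre"]))
E
```

```text
plate [516.1 238.5  28.7]
tray [552.8 359.9   4.4]
table [350.   64.9  -0.5]
pad [442.1  30.1   3.1]
case [ 560.7 -192.4   57.1]
board [ 545.1  269.   271.2  160.7   83.9   30.5 4019. ]
buffer [ 531.5 -256.1  130.   200.6    8.3   55.3 2832. ]
buffer top [ 531.4 -256.1  129.9  200.7    8.2   54.9 2541. ]
scraper [493.1   6.   49.8  95.8  89.2  23.8 556. ]
rib [492.    6.4  67.4  19.5   1.4  53.8 180. ]
349 352 [ 20 113 145]
365 300 [ 17 119 146]
330 330 [ 22  38 126]
365 325 [ 29  86 146]
354 325 [ 21 108 137]
215 323 [ 30 119 148]
502 290 [ 37  16 143]
slide 0.63 [673.1  50.3  40.4]
tin 0.75 [677.  -27.4  39.2]
tin 0.75 [554.2 301.6  29.5]
tin 0.58 [499.3  16.8  20.5]
key_grip 0.68 [ 509.5 -205.3   76.9]
key_grip 0.55 [ 713.9 -350.1   47.8]
key_grip 0.37 [ 271.8 -314.5   51. ]
key_grip 0.16 [530.4  31.6   4. ]
selector_grip 0.72 [553.5 302.4  28.7]
selector_grip 0.58 [ 517.8 -305.7   68.9]
selector_grip 0.45 [ 298.2 -390.4   55.3]
```

View pics/crop1.png

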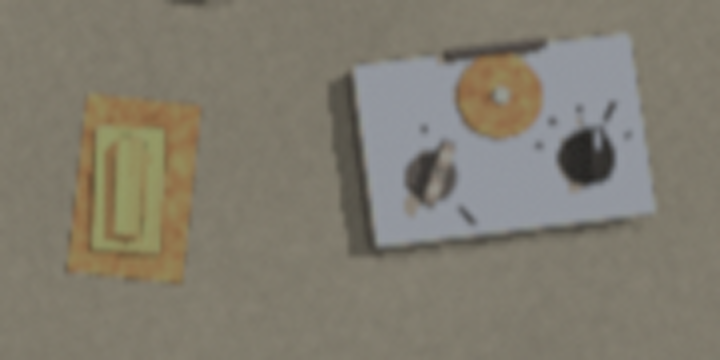

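The crop shows the key at about (432,178) and the selector at (587,157), with its long bar mark at (610,108). The pad runs from (68,95) to (200,283) and is tilted a little relative to the block. Next I'll work out the pad, slug and move numbers.

```bash
cat >> h.py <<'E'
def go(x,y,z,yaw=None):
    """tool axes: y closes at world angle yaw+90deg (yaw= world angle of tool x, mod pi); prints turn then shift (cm) after the turn"""
    s=env.state(); M=R.from_euler('xyz',s["tcp_rot"]).as_matrix(); c=np.arctan2(M[1,0],M[0,0])
    if yaw is None: yaw=c
    d=(yaw-c+np.pi/2)%np.pi-np.pi/2
    M2=R.from_euler('z',d).as_matrix()@R.from_euler('xyz',[np.pi,0,c]).as_matrix()
    err=(R.from_matrix(M).inv()*R.from_euler('xyz',[np.pi,0,c])).as_rotvec()
    print("turn z",round(-d,4),"tilt fix",err.round(4),"shift cm",(M2.T@(np.array([x,y,z])-s["eef_pos"])/10).round(2),"| j6",round(s["joints"][5],2),"t",s["t"])
def bf(x,y,c,yaw): # local point to world xy
    return np.array(c)+np.array([np.cos(yaw)*x-np.sin(yaw)*y,np.sin(yaw)*x+np.cos(yaw)*y])
E
python3 - <<'E'
from fit import *
np.set_printoptions(precision=2,suppress=True)
p=env.read_camera("top"); P=cloud(p)
hsv=cv2.cvtColor(p["img"],cv2.COLOR_RGB2HSV).astype(int)
near=np.hypot(P[...,0]-493,P[...,1])<95
m=(near&(hsv[...,1]>75)).astype(np.uint8)
l=cv2.connectedComponentsWithStats(m); k=1+np.argmax(l[2][1:,4]); q=P[(l[1]==k)&(P[...,2]<12)]
print("pad",cv2.minAreaRect(q[:,:2].astype(np.float32)))
# slugs: yellow within plate
yaw=np.radians(-6.1); c=np.array([545.1,269.])
L=(P[...,:2]-c)@np.array([[np.cos(yaw),-np.sin(yaw)],[np.sin(yaw),np.cos(yaw)]])
m=((abs(L[...,0])<74)&(L[...,1]>-119)&(L[...,1]<58)&(hsv[...,1]>70)).astype(np.uint8)
l=cv2.connectedComponentsWithStats(m)
for k in range(1,l[0]): 
    if l[2][k,4]>3: print("slug",l[2][k,4],L[l[1]==k].mean(0),P[l[1]==k][:,2].mean())
s=env.state(); print(s)
go(493,6,150,0.0)
E
```

```text
pad ((493.5585021972656, 2.192169189453125), (84.5661392211914, 130.769287109375), 85.62461853027344)
slug 18 [ 48.08 -50.46] 36.57828604789987
slug 21 [11.02 19.2 ] 35.22383059822699
slug 24 [  4.16 -36.77] 34.868774616394056
slug 19 [-39.57 -48.72] 37.16526188730556
slug 23 [-57.68   8.81] 37.63810683246947
{'t': 1.3, 'joints': array([-1.26,  0.49,  1.56,  0.  ,  1.09, -0.11]), 'qvel': array([ 0., -0.,  0.,  0., -0., -0.]), 'tau': array([ -0.  , -61.25, -25.84,   0.07,   0.04,  -0.  ]), 'eef_pos': array([ 250.78, -572.49,  214.63]), 'tcp_rot': array([-3.14, -0.  ,  0.41]), 'ft_force': array([ 0.03, -0.07,  0.42]), 'moment': array([-0.  ,  0.01, -0.03]), 'grip_force': 0.0, 'opening': 0.9984437882717011}
turn z 0.4128 tilt fix [-0. -0.  0.] shift cm [ 24.22 -57.85   6.46] | j6 -0.11 t 1.3
```

```bash
python3 -m inch '[[0,0,0.138,0,0,0,-1],[0,0,0.138,0,0,0,-1],[0,0,0.137,0,0,0,-1],[0,0,0,1.7,-4,0,-1],[0,0,0,1.7,-4,0,-1],[0,0,0,1.7,-4,0,-1],[0,0,0,1.7,-4,0,-1],[0,0,0,1.7,-4,0,-1],[0,0,0,1.7,-4,0,-1],[0,0,0,1.7,-4,0,-1],[0,0,0,1.7,-4,0,-1],[0,0,0,1.7,-4,0,-1],[0,0,0,1.7,-4,0,-1],[0,0,0,1.7,-4,0,-1],[0,0,0,1.7,-4,0,-1],[0,0,0,0,0,0,-1]]'
python3 - <<'E'
from h import *
np.set_printoptions(precision=2,suppress=True)
w=env.read_camera("wrist"); save(w,"w1.png",scale=1.4)
print(w["position"],w["orientation"])
for r in env.find_in(w,"scraper"): print(r["score"],world(w,r["centre"]))
go(493,6,150,0)
E
```

```text
t: 3.3
eef_pos: [455.4, -90.6, 214.7]
tcp_rot: [3.142, -0.0, 0.003]
ft_force: [-0.5, -0.7, -0.0]
opening: 0.997
grip_force: 0.0
[525.01 -90.02 384.66] [ 2.89  0.   -1.57]
0.91 [496.04  -1.02  23.02]
turn z 0.0011 tilt fix [ 0. -0. -0.] shift cm [ 3.82 -9.85  6.47] | j6 1.23 t 3.4
```

View pics/w1.png

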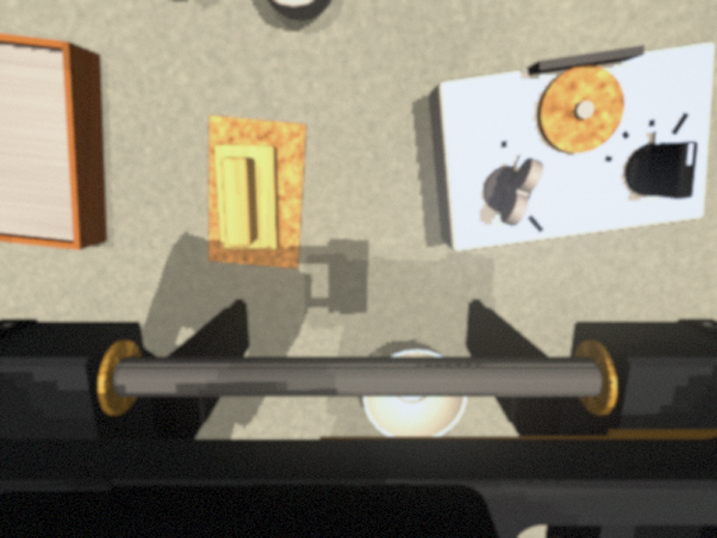

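The wrist view shows the block at (245,195) on the pad, which spans (210-305, 115-268). The key and selector are also in view, at (515,190) and (660,165). Next I'll refine the fits from this view.

```bash
python3 - <<'E'
from fit import *
np.set_printoptions(precision=3,suppress=True)
w=env.read_camera("wrist"); P=cloud(w)
hsv=cv2.cvtColor(w["img"],cv2.COLOR_RGB2HSV).astype(int)
print("rib",rect(P,40,70,(493,5),70)); print("scr",rect(P,13,70,(493,5),80)); print("foot",rect(P,13,32,(493,5),80))
near=np.hypot(P[...,0]-493,P[...,1])<95
m=(near&(hsv[...,1]>95)).astype(np.uint8)
l=cv2.connectedComponentsWithStats(m); k=1+np.argmax(l[2][1:,4]); q=P[(l[1]==k)&(P[...,2]<12)]
print("pad",cv2.minAreaRect(q[:,:2].astype(np.float32)),len(q),np.median(q[:,2]))
print("buf",rect(P,48,61,(530,-256),130))
print("table",np.median(P[100:180,120:140,2]),P[int(230/1.4),int(410/1.4)])
E
```

```text
rib [ 490.562    6.448   20.783   69.523   88.775   53.701 1292.   ]
scr [ 490.363    6.428   50.423   90.174   89.246   23.061 3186.   ]
foot [ 490.363    6.428   50.423   90.174   89.246   21.908 1787.   ]
pad ((492.5143737792969, 2.349933624267578), (84.08282470703125, 130.64816284179688), 84.88914489746094) 3771 4.013586859098837
buf [  529.318  -256.022   130.325   200.201     8.097    54.884 17887.   ]
table 0.05558315119429835 [ 460.054 -140.08    -0.166]
```

```bash
python3 -m inch '[[0,0,0.019,0,0,0,-1],[0,0,0,1.8,-4.8,2,-1],[0,0,0,1.7,-4.85,2,-1],[0,0,0,0,0,4,-1],[0,0,0,0,0,4,-1],[0,0,0,0,0,3,-1],[0,0,0,0,0,2.5,-1],[0,0,0,0,0,0,-1]]'
python3 -c "
from h import *
go(490.5,6.4,27,-0.018)"
```

```text
t: 4.45
eef_pos: [490.9, 2.5, 38.4]
tcp_rot: [-3.141, 0.003, -0.021]
ft_force: [0.4, -0.2, -0.8]
opening: 0.996
grip_force: 0.0
turn z -0.0031 tilt fix [-0.0002  0.0031 -0.    ] shift cm [-0.05 -0.38  1.14] | j6 1.46 t 4.45
```

```bash
python3 -m inch '[[0,0,0,-0.05,-0.38,0,-1],[0,0,0,0,0,1.15,-1],[0,0,0,0,0,0,-1],[0,0,0,0,0,0,1],[0,0,0,0,0,0,1],[0,0,0,0,0,0,1],[0,0,0,0,0,0,1],[0,0,0,0,0,0,1],[0,0,0,0,0,0,1]]'
python3 -c "
from h import *
s=env.state();print(s['opening']*95,s['grip_force'],s['ft_force'])
yb=-0.105
for y in (-88,40,52):
  for x in (-29,0,29): print(x,y,bf(x,y,(545.1,269),yb).round(1))
go(*bf(-29,-88,(545.1,269),yb),100,yb)
go(492.5,2.3,100,yb)"
```

```text
t: 5.58
eef_pos: [491.3, 7.0, 28.1]
tcp_rot: [3.141, -0.0, -0.019]
ft_force: [0.5, -0.8, 0.2]
opening: 0.427
grip_force: 0.0
40.54622564608904 0.0 [ 0.53113086 -0.83615202  0.18601019]
-29 -88 [507.  184.5]
0 -88 [535.9 181.5]
29 -88 [564.7 178.4]
-29 40 [520.5 311.8]
0 40 [549.3 308.8]
29 40 [578.1 305.7]
-29 52 [521.7 323.8]
0 52 [550.5 320.7]
29 52 [579.4 317.7]
turn z 0.0858 tilt fix [ 0.0001 -0.     -0.    ] shift cm [ -0.29 -17.82  -7.19] | j6 1.47 t 5.575
turn z 0.0858 tilt fix [ 0.0001 -0.     -0.    ] shift cm [ 0.17  0.46 -7.19] | j6 1.47 t 5.575
```

```bash
python3 -m inch '[[0,0,0,0,0,0,1],[0,0,0,0,0,0,1],[0,0,0,0,0,0,1],[0,0,0,0,0,0,1],[0,0,0,0,0,0,1],[0,0,0,0,0,0,1],[0,0,0,0,0,-4,1],[0,0,0,0,0,-4,1],[0,0,0,0,0,-4,1],[0,0,0.086,0,0,0,1],[0,0,0,0,-4,0,1],[0,0,0,0,-4,0,1],[0,0,0,0,0,0,1]]'
python3 - <<'E'
from fit import *
np.set_printoptions(precision=2,suppress=True)
s=env.state();print(s['opening']*95,s['grip_force'])
w=env.read_camera("wrist"); P=cloud(w); save(w,"w2.png",scale=1.2)
print("board",rect(P,15,50,(545,269),190))
print("rim+y side",rect(P,35,45,(545,269),190))
p=env.read_camera("top"); Q=cloud(p); print("top board",rect(Q,15,46,(545,269),200), "rims",rect(Q,36,46,(545,269),190))
E
```

```text
t: 7.2
eef_pos: [499.4, 88.6, 147.9]
tcp_rot: [-3.141, 0.0, -0.102]
ft_force: [-0.2, 0.1, -2.3]
opening: 0.208
grip_force: 30.0
19.79921726592566 29.99996066093445
board [  541.23   246.57   224.29   160.16    83.8     30.18 32149.  ]
rim+y side [ 544.12  221.16  174.48  148.81   83.76   39.91 2304.  ]
top board [ 544.97  269.69  271.39  160.98   83.71   30.36 2327.  ] rims [616.93 217.72 183.89  13.21  81.19  40.16 129.  ]
```

View pics/w2.png

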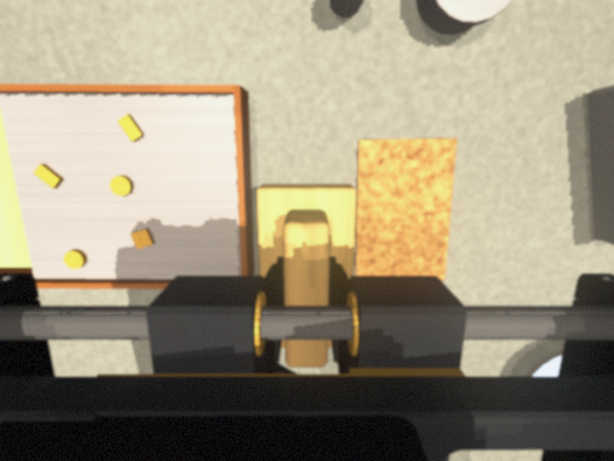

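The view shows the block held squarely, five slugs on the plate and the pad empty.

```bash
python3 -c "
from h import *
go(*bf(25,-90,(544,269.6),-0.108),55.5,-0.108)"
```

```text
turn z 0.0039 tilt fix [0.0002 0.0006 0.    ] shift cm [ 4.97 -9.66  9.24] | j6 1.72 t 7.3
```

```bash
python3 -m inch '[[0,0,0.004,2.5,-4.8,0,1],[0,0,0,2.5,-4.8,0,1],[0,0,0,0,0,0,1],[0,0,0,0,0,3,1],[0,0,0,0,0,3,1],[0,0,0,0,0,2,1],[0,0,0,0,0,0,1]]'
python3 -c "
from h import *
go(*bf(25,-90,(544,269.6),-0.108),55.5,-0.108)"
```

```text
t: 8.18
eef_pos: [558.6, 175.2, 66.9]
tcp_rot: [3.14, 0.003, -0.111]
ft_force: [0.1, -0.3, -1.7]
opening: 0.211
grip_force: 30.0
turn z -0.0026 tilt fix [0.0012 0.0032 0.    ] shift cm [ 0.03 -0.23  1.14] | j6 1.87 t 8.175
```

```bash
python3 -m inch '[[0,0,0,0,-0.2,0.6,1],[0,0,0,0,0,0.55,1],[0,0,0,0,0,0,1],[0,0,0,0,-1,0,1],[0,0,0,0,-1,0,1],[0,0,0,0,-1,0,1],[0,0,0,0,-1,0,1],[0,0,0,0,-1,0,1],[0,0,0,0,-1,0,1],[0,0,0,0,-1,0,1],[0,0,0,0,-1,0,1],[0,0,0,0,-1,0,1],[0,0,0,0,-1,0,1],[0,0,0,0,0,0,1]]'
python3 -c "
from h import *
go(*bf(25,52,(544,269.6),-0.108),55.5,-0.108)"
```

```text
t: 9.93
eef_pos: [570.8, 278.8, 56.5]
tcp_rot: [-3.142, -0.0, -0.108]
ft_force: [-0.4, -0.4, -2.9]
opening: 0.209
grip_force: 30.0
turn z -0.0004 tilt fix [-0.     -0.0001  0.    ] shift cm [-0.06 -3.99  0.1 ] | j6 2.03 t 9.925
```

```bash
python3 -m inch '[[0,0,0,0,-1,0.1,1],[0,0,0,0,-1,0,1],[0,0,0,0,-1,0,1],[0,0,0,0,-1,0,1],[0,0,0,0,-0.4,0,1],[0,0,0,0,0,0,1],[0,0,0,0,0,-3,1],[0,0,0,0,0,-4,1],[0,0,0,0,4,0,1],[0,0,0,0,6,0,1],[0,0,0,0,5,0,1],[0,0,0,0,0,0,1]]'
cat > slugs.py <<'E'
from fit import *
np.set_printoptions(precision=1,suppress=True)
def slugs(cam):
    p=env.read_camera(cam); P=cloud(p); hsv=cv2.cvtColor(p["img"],cv2.COLOR_RGB2HSV).astype(int)
    yaw=-0.108; c=np.array([544,269.6])
    L=(P[...,:2]-c)@np.array([[np.cos(yaw),-np.sin(yaw)],[np.sin(yaw),np.cos(yaw)]])
    m=((abs(L[...,0])<74)&(L[...,1]>-119)&(L[...,1]<60)&(hsv[...,1]>70)&(P[...,2]<44)).astype(np.uint8)
    l=cv2.connectedComponentsWithStats(m)
    for k in range(1,l[0]):
        if l[2][k,4]>6: print(cam,"slug",l[2][k,4],L[l[1]==k].mean(0),P[l[1]==k][:,2].mean())
    return p
E
python3 -c "
from slugs import *
w=slugs('wrist'); slugs('top'); save(w,'w3.png',scale=1.2)
go(*bf(-25,-90,(544,269.6),-0.108),55.5,-0.108)"
```

```text
t: 11.42
eef_pos: [558.9, 169.6, 125.9]
tcp_rot: [3.141, 0.0, -0.113]
ft_force: [-0.4, 0.6, -2.3]
opening: 0.208
grip_force: 30.0
wrist slug 8 [ 73.8 -74.4] 29.90780477652961
wrist slug 31 [54.7 56.6] 18.700005969497283
wrist slug 33 [-17.1  49.5] 29.9599716345299
turn z -0.0026 tilt fix [-0. -0.  0.] shift cm [-5.1 -0.5  7. ] | j6 1.87 t 11.525
```

View pics/w3.png

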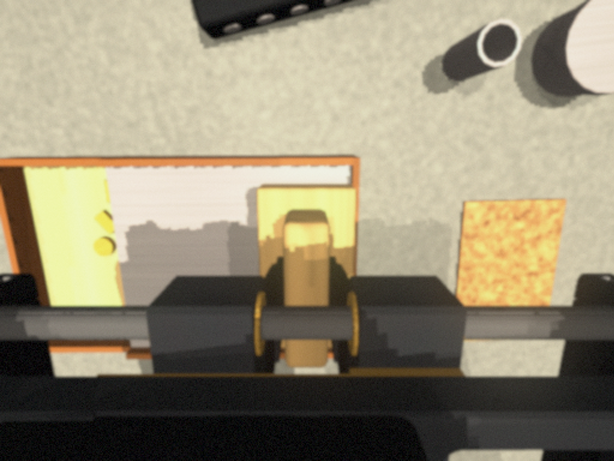

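The right lane is clear, with slugs in the tray at (103,245) and (105,220). Now the left lane.

```bash
python3 -m inch '[[0,0,0,-2.6,-0.25,0,1],[0,0,0,-2.5,-0.25,0,1],[0,0,0,0,0,3,1],[0,0,0,0,0,2.5,1],[0,0,0,0,0,1,1],[0,0,0,0,0,0.5,1],[0,0,0,0,0,0,1]]'
python3 -c "
from h import *
go(*bf(-25,-90,(544,269.6),-0.108),55.5,-0.108)"
```

```text
t: 12.4
eef_pos: [509.3, 183.6, 55.9]
tcp_rot: [-3.142, -0.0, -0.109]
ft_force: [-1.0, 0.5, -2.2]
opening: 0.209
grip_force: 30.0
turn z -0.0009 tilt fix [-0.     -0.0004  0.    ] shift cm [0.02 0.07 0.04] | j6 1.9 t 12.4
```

```bash
python3 -m inch '[[0,0,0,0,-1,0,1],[0,0,0,0,-1,0,1],[0,0,0,0,-1,0,1],[0,0,0,0,-1,0,1],[0,0,0,0,-1,0,1],[0,0,0,0,-1,0,1],[0,0,0,0,-1,0,1],[0,0,0,0,-1,0,1],[0,0,0,0,-1,0,1],[0,0,0,0,-1,0,1],[0,0,0,0,-1,0,1],[0,0,0,0,-1,0,1],[0,0,0,0,-1,0,1],[0,0,0,0,-1,0,1],[0,0,0,0,-0.6,0,1],[0,0,0,0,0,0,1]]'
python3 -m inch '[[0,0,0,0,0,-3,1],[0,0,0,0,0,-4,1],[0,0,0,0,4,-1,1],[0,0,0,0,6,0,1],[0,0,0,0,6,0,1],[0,0,0,0,5,0,1],[0,0,0,0,5,0,1],[0,0,0,0,0,0,1]]'
python3 -c "
from slugs import *
w=slugs('wrist'); p=slugs('top'); 
a=cv2.resize(w['img'],None,fx=1.1,fy=1.1); b=cv2.resize(p['img'][150:250,80:280],(563,282)); 
cv2.imwrite('pics/w4.png',cv2.cvtColor(np.vstack([a[:315],b]),cv2.COLOR_RGB2BGR))
P=cloud(w); hsv=cv2.cvtColor(w['img'],cv2.COLOR_RGB2HSV).astype(int)
m=((np.hypot(P[...,0]-493,P[...,1])<95)&(hsv[...,1]>95)&(P[...,2]<12)).astype(np.uint8)
l=cv2.connectedComponentsWithStats(m); k=1+np.argmax(l[2][1:,4]); print('pad',cv2.minAreaRect(P[l[1]==k][:,:2].astype(np.float32)))
go(493,2.8,100,-0.089)"
```

```text
t: 14.4
eef_pos: [525.0, 328.8, 55.5]
tcp_rot: [3.142, -0.0, -0.109]
ft_force: [-0.7, 0.3, -2.3]
opening: 0.211
grip_force: 30.0
t: 15.4
eef_pos: [496.2, 67.2, 135.8]
tcp_rot: [3.141, 0.0, -0.113]
ft_force: [-0.3, 0.2, -2.2]
opening: 0.213
grip_force: 30.0
top slug 9 [53.3 57.4] 13.482281356031207
top slug 11 [-36.2  57.2] 18.128713918859127
top slug 13 [-55.3  58. ] 14.973581346777861
pad ((496.5144348144531, 1.4307708740234375), (85.49529266357422, 121.93144226074219), 85.2427978515625)
turn z -0.0218 tilt fix [-0. -0.  0.] shift cm [0.2 6.7 3.6] | j6 1.69 t 15.5
```

View pics/w4.png

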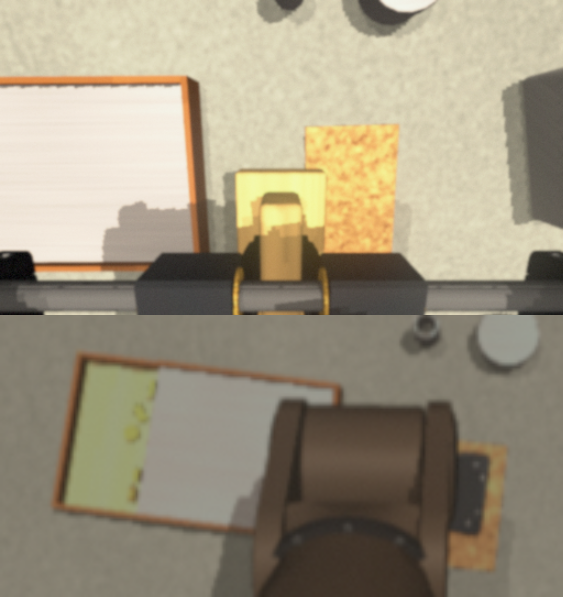

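The plate is clear and all five slugs are in the tray along its near edge. Next I'll put the block back on the pad.

```bash
python3 -m inch '[[0,0,-0.022,0,0,0,1],[0,0,0,0.2,3.4,1,1],[0,0,0,0,3.35,2,1],[0,0,0,0,0,3,1],[0,0,0,0,0,2.5,1],[0,0,0,0,0,1.2,1],[0,0,0,0,0,0,1]]'
python3 -c "
from h import *
go(493.2,2.4,28.2,-0.089)"
```

```text
t: 16.38
eef_pos: [492.7, 3.2, 38.3]
tcp_rot: [3.142, 0.001, -0.086]
ft_force: [-0.3, -1.5, -1.1]
opening: 0.21
grip_force: 30.0
turn z 0.0032 tilt fix [0.     0.0011 0.    ] shift cm [0.06 0.07 1.01] | j6 1.53 t 16.375
```

```bash
python3 -m inch '[[0,0,0.003,0.06,0.07,0.5,1],[0,0,0,0,0,0.35,1],[0,0,0,0,0,0.15,1],[0,0,0,0,0,0,1],[0,0,0,0,0,0,-1],[0,0,0,0,0,0,-1],[0,0,0,0,0,0,-1],[0,0,0,0,0,0,-1],[0,0,0,0,0,0,-1],[0,0,0,0,0,0,-1],[0,0,0,0,0,0,-1],[0,0,0,0,0,-3,-1],[0,0,0,0,0,-5,-1],[0,0,0,0,0,-6,-1],[0,0,0,0,6,-4,-1],[0,0,0,0,6,0,-1],[0,0,0,0,0,0,-1]]'
cat > chk.py <<'E'
from fit import *
np.set_printoptions(precision=2,suppress=True)
w=env.read_camera("wrist"); P=cloud(w); hsv=cv2.cvtColor(w["img"],cv2.COLOR_RGB2HSV).astype(int)
print("rib",rect(P,40,62,(493,5),70)); print("foot",rect(P,13,32,(493,5),80))
m=((np.hypot(P[...,0]-493,P[...,1])<95)&(hsv[...,1]>95)).astype(np.uint8)
l=cv2.connectedComponentsWithStats(m); k=1+np.argmax(l[2][1:,4]); print('pad',cv2.minAreaRect(P[(l[1]==k)&(P[...,2]<12)][:,:2].astype(np.float32)))
E
python3 - <<'E'
from chk import *
save(w,"w5.png",scale=1.2)
q=env.read_camera("scene"); Q=cloud(q); h=cv2.cvtColor(q["img"],cv2.COLOR_RGB2HSV).astype(int)
yaw=-0.108; c=np.array([544,269.6])
L=(Q[...,:2]-c)@np.array([[np.cos(yaw),-np.sin(yaw)],[np.sin(yaw),np.cos(yaw)]])
v,u=np.where((abs(L[...,0])<73)&(L[...,1]>50)&(L[...,1]<138)); print(u.min(),v.min(),u.max(),v.max())
save(q,"sc2.png",(u.min()-60,v.min()-50,u.max()+15,v.max()+10),4)
go(*bf(-20,55,(529.3,-256),0.141),220)
E
```

```text
t: 18.5
eef_pos: [482.9, -112.8, 203.7]
tcp_rot: [3.141, -0.001, -0.094]
ft_force: [0.3, 0.3, -0.5]
opening: 1.001
grip_force: 0.0
rib [ 492.87    2.3    20.35   69.66   85.29   53.63 1326.  ]
foot [ 492.8     2.47   50.29   89.37   84.68   21.94 1714.  ]
pad ((492.566650390625, 2.6618499755859375), (84.25816345214844, 130.22805786132812), 85.14107513427734)
295 270 365 324
turn z -0.0 tilt fix [-0.  0. -0.] shift cm [ 2.74  9.22 -1.69] | j6 1.31 t 18.6
```

View pics/w5.png

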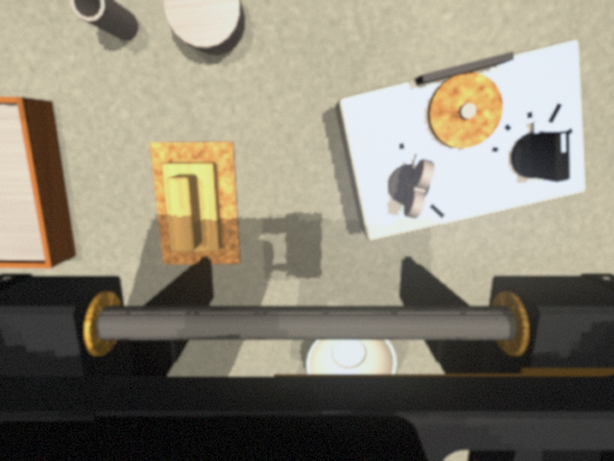

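View pics/sc2.png

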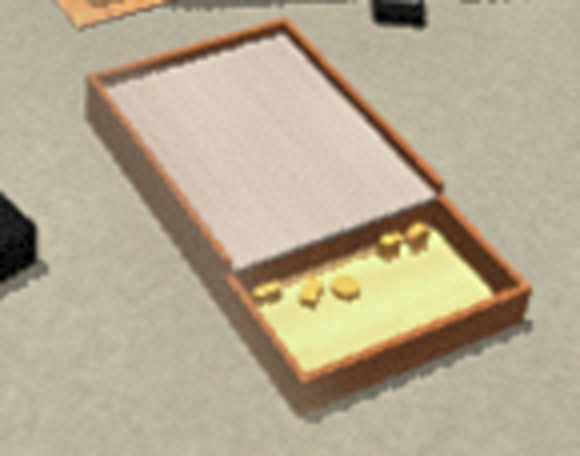

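The block sits centred and aligned on the pad, and the scene crop shows all five slugs on the tray floor. Next I'll look at the key and selector from above.

```bash
python3 -m inch '[[0,0,-0.118,0,0,0,-1],[0,0,-0.118,0,0,0,-1],[0,0,0,0.5,4.8,0,-1],[0,0,0,0.5,4.8,0,-1],[0,0,0,0,4.8,0,-1],[0,0,0,0,0,0,-1]]'
cat > knob.py <<'E'
from fit import *
np.set_printoptions(precision=3,suppress=True)
C=np.array([529.3,-256.]); Y=0.141
K=bf(-20,55,C,Y); S=bf(-20,-55,C,Y)
def ang(P,c,z0,z1,r=26):
    m=(np.hypot(P[...,0]-c[0],P[...,1]-c[1])<r)&(P[...,2]>z0)&(P[...,2]<z1)
    q=P[m][:,:2]; rc=cv2.minAreaRect(q.astype(np.float32)); u,s,v=np.linalg.svd(q-q.mean(0),full_matrices=False)
    return "n",len(q),"rect",np.round(rc,2) if 0 else rc,"axis",np.arctan2(v[0,1],v[0,0]),"z",np.median(P[m][:,2])
E
python3 - <<'E'
from knob import *
w=env.read_camera("wrist"); P=cloud(w)
print("buf",rect(P,48,61,C,130)); print(K,S)
print("key",ang(P,K,92,103)); print("sel",ang(P,S,88,99))
u,v=proj(w,np.array([[*K,80],[*S,80],[*C,55]])); print(u,v)
save(w,"w6.png",(int(u.min())-70,int(v.min())-80,int(u.max())+80,int(v.max())+70),2.5)
go(*S,100)
E
```

```text
t: 19.35
eef_pos: [514.6, -251.8, 202.4]
tcp_rot: [-3.141, 0.001, 0.145]
ft_force: [-1.0, 1.0, -0.6]
opening: 0.999
grip_force: 0.0
buf [  528.919  -256.402   129.668   200.399     8.308    54.96  17153.   ]
[ 501.769 -204.356] [ 517.228 -313.265]
key ('n', 348, 'rect', ((502.2210388183594, -204.85015869140625), (8.952958106994629, 43.523681640625), 71.76756286621094), 'axis', np.float64(2.8211688392446943), 'z', np.float64(95.57340373145942))
sel ('n', 487, 'rect', ((517.7803955078125, -313.4326171875), (37.43315124511719, 12.252180099487305), 5.812810897827148), 'axis', np.float64(-3.048266506968756), 'z', np.float64(92.68418757404436))
[207.202 316.252 261.411] [190.011 190.412 166.315]
turn z -0.0 tilt fix [-0.001  0.001 -0.   ] shift cm [-0.61  6.27 10.25] | j6 0.86 t 19.4
```

View pics/w6.png

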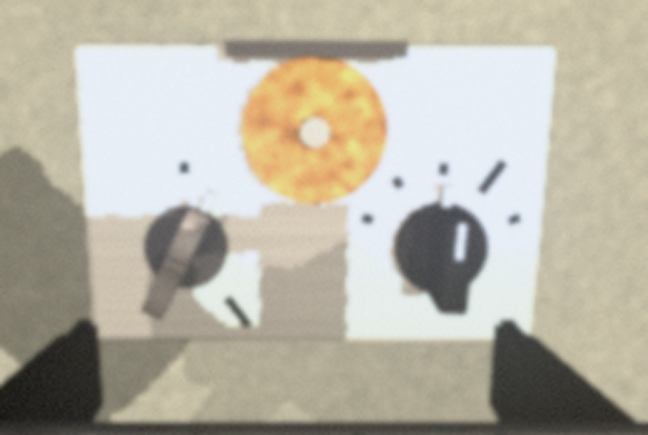

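The image shows the selector's white pointer near its middle mark (1.2) and the long run bar mark at (492,176). The key wings lie at k≈0.46. Next I'll grasp the selector.

```bash
python3 -m inch '[[0,0,0.045,0,0,0,0],[0,0,0,-0.25,3.15,2,0],[0,0,0,-0.25,3.15,2,0],[0,0,0,0,0,4,0],[0,0,0,0,0,2,0],[0,0,0,0,0,0,0]]'
python3 -c "
from h import *
go(517.5,-313.3,68,0.098)"
```

```text
t: 20.15
eef_pos: [515.2, -311.7, 102.1]
tcp_rot: [-3.139, 0.002, 0.103]
ft_force: [0.1, 0.5, -0.5]
opening: 0.509
grip_force: 0.0
turn z 0.0046 tilt fix [-0.0024  0.0024 -0.    ] shift cm [0.21 0.19 3.41] | j6 0.81 t 20.15
```

```bash
python3 -m inch '[[-0.002,0.002,0.004,0.21,0.19,0,0],[0,0,0,0,0,2,0],[0,0,0,0,0,1.4,0],[0,0,0,0,0,0,1],[0,0,0,0,0,0,1],[0,0,0,0,0,0,1],[0,0,0,0,0,0,1],[0,0,0,0,0,0,1],[0,0,0,0,0,0,1],[0,0,0,0,0,0,1],[0,0,0,0,0,0,1]]'
python3 -c "
from h import *
s=env.state();print(s['moment'])
go(517.5,-313.3,68,1.341)"
```

```text
t: 21.52
eef_pos: [517.7, -314.7, 69.8]
tcp_rot: [3.141, -0.002, 0.097]
ft_force: [0.6, 5.5, 4.8]
opening: 0.127
grip_force: 30.0
[ 1.32018146 -0.03806367 -0.01879783]
turn z -1.2443 tilt fix [ 0.0007 -0.0018 -0.    ] shift cm [ 0.13 -0.05  0.18] | j6 0.82 t 21.525
```

```bash
python3 -m inch '[[0,0,-0.13,0,0,0,1],[0,0,-0.13,0,0,0,1],[0,0,-0.13,0,0,0,1],[0,0,-0.13,0,0,0,1],[0,0,-0.13,0,0,0,1],[0,0,-0.13,0,0,0,1],[0,0,-0.13,0,0,0,1],[0,0,-0.13,0,0,0,1],[0,0,-0.13,0,0,0,1],[0,0,0,0,0,0,1]]'
python3 -c "
from h import *
s=env.state();print(s['moment'],s['ft_force'])
go(517.5,-313.3,68,1.341)"
python3 -m inch '[[0,0,-0.05,0,0,0,1],[0,0,-0.04,0,0,0,1],[0,0,0,0,0,0,1]]'
python3 -c "
from h import *
s=env.state();print(s['moment'],s['ft_force'])
go(517.5,-313.3,68,1.341)"
```

```text
t: 22.78
eef_pos: [518.1, -315.1, 69.8]
tcp_rot: [3.139, 0.0, 1.269]
ft_force: [1.9, 4.0, 3.0]
opening: 0.12
grip_force: 30.0
[ 0.92436309 -0.38758493  0.03550969] [1.92577477 4.0180319  3.01940305]
turn z -0.0725 tilt fix [0.0031 0.0003 0.    ] shift cm [ 0.16 -0.1   0.18] | j6 -0.35 t 22.775
t: 23.15
eef_pos: [518.1, -315.2, 69.8]
tcp_rot: [3.138, 0.0, 1.356]
ft_force: [1.9, 5.7, 3.6]
opening: 0.12
grip_force: 30.0
[ 1.08160567 -0.46299566 -0.32836609] [1.85471709 5.67263713 3.64687112]
turn z 0.0148 tilt fix [0.0032 0.0005 0.    ] shift cm [ 0.17 -0.1   0.18] | j6 -0.44 t 23.15
```

```bash
python3 -m inch '[[0,0,0,0,0,0,0],[0,0,0,0,0,0,0],[0,0,0,0,0,0,0],[0,0,0,0,0,0,0],[0,0,0,0,0,-3,0],[0,0,0,0,0,-5,0],[0,0,0,0,0,-5,0],[0,0,0.17,0,0,0,0],[0,0,0.17,0,0,0,0],[0,0,0.17,0,0,0,0],[0,0,0.17,0,0,0,0],[0,0,0.17,0,0,0,0],[0,0,0.17,0,0,0,0],[0,0,0.17,0,0,0,0],[0,0,0.02,0,0,0,0],[0,0,0,0,-3,0,0],[0,0,0,0,-3,0,0],[0,0,0,0,0,0,0]]'
python3 - <<'E'
from knob import *
w=env.read_camera("wrist"); P=cloud(w)
print("buf",rect(P,48,61,C,130))
print("key",ang(P,K,92,103)); print("sel",ang(P,S,88,99))
save(w,"w7.png")
go(502,-204.5,110,2.82)
E
```

```text
t: 25.4
eef_pos: [508.5, -254.8, 199.5]
tcp_rot: [3.14, -0.002, 0.152]
ft_force: [0.6, 0.4, 0.2]
opening: 0.496
grip_force: 0.0
buf [  528.927  -256.355   130.47    200.639     8.248    54.967 17787.   ]
key ('n', 365, 'rect', ((502.20465087890625, -204.9325714111328), (9.047159194946289, 43.96517562866211), 71.25592041015625), 'axis', np.float64(2.8172311452928485), 'z', np.float64(95.61067264585313))
sel ('n', 491, 'rect', ((517.5450439453125, -313.3253479003906), (37.70833969116211, 12.066905975341797), 76.31322479248047), 'axis', np.float64(-1.8015927575774584), 'z', np.float64(92.70993125589325))
turn z 0.4721 tilt fix [ 0.003 -0.002 -0.   ] shift cm [-2.27 -4.65  8.95] | j6 0.84 t 25.45
```

```bash
python3 -m inch '[[0.003,-0.002,-0.167,0,0,0,0],[0,0,-0.167,0,0,0,0],[0,0,-0.167,0,0,0,0],[0,0,-0.167,0,0,0,0],[0,0,-0.167,0,0,0,0],[0,0,-0.167,0,0,0,0],[0,0,-0.167,0,0,0,0],[0,0,-0.167,0,0,0,0],[0,0,-0.167,0,0,0,0],[0,0,-0.167,0,0,0,0],[0,0,-0.167,0,0,0,0],[0,0,-0.167,0,0,0,0],[0,0,-0.167,0,0,0,0],[0,0,-0.167,0,0,0,0],[0,0,-0.167,0,0,0,0],[0,0,-0.167,0,0,0,0],[0,0,0,0,0,0,0]]'
python3 -c "
from h import *
go(502.2,-204.6,110,2.82)"
```

```text
t: 27.58
eef_pos: [508.8, -257.0, 199.1]
tcp_rot: [3.141, -0.0, 2.818]
ft_force: [-0.4, 0.1, -0.6]
opening: 0.501
grip_force: 0.0
turn z -0.0015 tilt fix [ 0.0002 -0.0004 -0.    ] shift cm [2.28 4.76 8.91] | j6 -1.83 t 27.575
```

```bash
python3 -m inch '[[0,0,0,1.14,2.38,0,0],[0,0,0,1.14,2.38,0,0],[0,0,0,0,0,4,0],[0,0,0,0,0,4,0],[0,0,0,0,0,0.9,0],[0,0,0,0,0,0,0]]'
python3 -c "
from h import *
go(502.2,-204.6,71,2.82)"
```

```text
t: 28.32
eef_pos: [502.3, -203.4, 110.6]
tcp_rot: [3.141, -0.001, 2.818]
ft_force: [-0.4, -0.2, 1.5]
opening: 0.497
grip_force: 0.0
turn z -0.002 tilt fix [ 0.0005 -0.0008 -0.    ] shift cm [-0.03 -0.12  3.96] | j6 -1.75 t 28.325
```

```bash
python3 -m inch '[[0,0,0,-0.03,-0.12,0,0],[0,0,0,0,0,2,0],[0,0,0,0,0,1.95,0],[0,0,0,0,0,0,1],[0,0,0,0,0,0,1],[0,0,0,0,0,0,1],[0,0,0,0,0,0,1],[0,0,0,0,0,0,1],[0,0,0,0,0,0,1],[0,0,0,0,0,0,1],[0,0,0,0,0,0,1]]'
python3 -m inch '[[0,0,0.15,0,0,0,1],[0,0,0.15,0,0,0,1],[0,0,0.15,0,0,0,1],[0,0,0.15,0,0,0,1],[0,0,0,0,0,0,1]]'
python3 -c "
from h import *
s=env.state();print(s['moment'],s['ft_force'],s['joints'])"
```

```text
t: 29.7
eef_pos: [502.1, -205.3, 71.2]
tcp_rot: [-3.142, 0.0, 2.819]
ft_force: [-2.6, -3.9, 5.4]
opening: 0.091
grip_force: 30.0
t: 30.32
eef_pos: [502.3, -205.0, 71.2]
tcp_rot: [3.141, 0.0, 2.217]
ft_force: [-0.6, -2.0, 5.7]
opening: 0.091
grip_force: 30.0
[-0.12119683 -0.06538498 -0.02171509] [-0.57099177 -1.9537521   5.69562228] [-5.09427442e-01  5.68405145e-01  1.89996523e+00  6.78119067e-04
  6.72934578e-01 -1.15573359e+00]
```

```bash
python3 -m inch '[[0,0,0.156,0,0,0,1],[0,0,0.156,0,0,0,1],[0,0,0.156,0,0,0,1],[0,0,0.156,0,0,0,1],[0,0,0.156,0,0,0,1],[0,0,0.156,0,0,0,1],[0,0,0.156,0,0,0,1],[0,0,0.156,0,0,0,1],[0,0,0.156,0,0,0,1],[0,0,0.156,0,0,0,1],[0,0,0.156,0,0,0,1],[0,0,0.156,0,0,0,1],[0,0,0.156,0,0,0,1],[0,0,0.156,0,0,0,1],[0,0,0.156,0,0,0,1],[0,0,0.156,0,0,0,1],[0,0,0.156,0,0,0,1],[0,0,0.156,0,0,0,1],[0,0,0.156,0,0,0,1],[0,0,0,0,0,0,1]]'
python3 -c "
from h import *
s=env.state();print(s['moment'],s['ft_force'],s['joints'][5])"
```

```text
t: 32.83
eef_pos: [503.2, -206.0, 71.2]
tcp_rot: [-3.141, -0.003, -0.747]
ft_force: [2.0, -7.5, 1.1]
opening: 0.094
grip_force: 30.0
[-1.18083485 -0.34593554 -0.05142138] [ 2.00692428 -7.51762009  1.11047868] 1.8083207439270155
```

```bash
python3 -m inch '[[0,0,0,0,0,0,0],[0,0,0,0,0,0,0],[0,0,0,0,0,0,0],[0,0,0,0,0,-2,0],[0,0,0,0,0,-2,0],[0,0,-0.17,0,0,0,0],[0,0,-0.17,0,0,0,0],[0,0,-0.17,0,0,0,0],[0,0,-0.17,0,0,0,0],[0,0,-0.17,0,0,0,0],[0,0,-0.17,0,0,0,0],[0,0,-0.17,0,0,0,0],[0,0,-0.17,0,0,0,0],[0,0,-0.17,0,0,0,0],[0,0,-0.17,0,0,0,0],[0,0,-0.17,0,0,0,0],[0,0,-0.17,0,0,0,0],[0,0,-0.17,0,0,0,0],[0,0,-0.17,0,0,0,0],[0,0,-0.17,0,0,0,0]]'
python3 -m inch '[[0,0,-0.17,0,0,0,0],[0,0,-0.17,0,0,0,0],[0,0,-0.17,0,0,0,0],[0,0,-0.08,0,0,0,0],[0,0,0,0,0,0,0]]'
python3 -c "
from knob import *
w=env.read_camera('wrist');P=cloud(w); print(ang(P,K,92,103))
go(502.3,-205,71,2.395)"
```

```text
t: 35.33
eef_pos: [501.9, -204.7, 110.6]
tcp_rot: [-3.141, -0.001, 1.811]
ft_force: [0.1, 0.4, 0.2]
opening: 0.5
grip_force: 0.0
t: 35.95
eef_pos: [502.0, -204.8, 110.6]
tcp_rot: [3.141, -0.001, 2.394]
ft_force: [0.4, -0.0, 0.1]
opening: 0.5
grip_force: 0.0
('n', 722, 'rect', ((501.93145751953125, -205.07435607910156), (8.836456298828125, 43.51521301269531), 46.87260818481445), 'axis', np.float64(-0.7502801981490057), 'z', np.float64(95.5015951673121))
turn z -0.002 tilt fix [ 0.    -0.001 -0.   ] shift cm [-0.04  0.01  3.97] | j6 -1.33 t 36.0
```

```bash
python3 -m inch '[[0,0,0,0,0,2,0],[0,0,0,0,0,1.97,0],[0,0,0,0,0,0,1],[0,0,0,0,0,0,1],[0,0,0,0,0,0,1],[0,0,0,0,0,0,1],[0,0,0,0,0,0,1],[0,0,0,0,0,0,1],[0,0,0,0,0,0,1],[0,0,0.16,0,0,0,1],[0,0,0.16,0,0,0,1],[0,0,0.16,0,0,0,1],[0,0,0.16,0,0,0,1],[0,0,0,0,0,0,1]]'
python3 -m inch '[[0,0,0.16,0,0,0,1],[0,0,0.16,0,0,0,1],[0,0,0.16,0,0,0,1],[0,0,0.16,0,0,0,1],[0,0,0.16,0,0,0,1],[0,0,0.16,0,0,0,1],[0,0,0.16,0,0,0,1],[0,0,0.16,0,0,0,1],[0,0,0.16,0,0,0,1],[0,0,0.16,0,0,0,1],[0,0,0.16,0,0,0,1],[0,0,0.16,0,0,0,1],[0,0,0.16,0,0,0,1],[0,0,0.16,0,0,0,1],[0,0,0.16,0,0,0,1],[0,0,0.16,0,0,0,1],[0,0,0,0,0,0,1]]'
python3 -c "
from h import *
s=env.state();print(s['moment'],s['ft_force'],s['joints'][5])"
```

```text
t: 37.75
eef_pos: [502.6, -204.8, 71.4]
tcp_rot: [3.141, -0.0, 1.755]
ft_force: [3.1, 2.8, 5.4]
opening: 0.096
grip_force: 30.0
t: 39.88
eef_pos: [503.3, -206.1, 71.5]
tcp_rot: [-3.141, -0.003, -0.804]
ft_force: [2.7, -5.6, 1.2]
opening: 0.094
grip_force: 30.0
[-0.94528192 -0.53008514  0.01913976] [ 2.68520572 -5.57298282  1.22325821] 1.8652495147164032
```

```bash
python3 -m inch '[[0,0,0,0,0,0,0],[0,0,0,0,0,0,0],[0,0,0,0,0,0,0],[0,0,0,0,0,-2,0],[0,0,0,0,0,-2,0],[0,0,-0.17,0,0,0,0],[0,0,-0.17,0,0,0,0],[0,0,-0.17,0,0,0,0],[0,0,-0.17,0,0,0,0],[0,0,-0.17,0,0,0,0],[0,0,-0.17,0,0,0,0],[0,0,-0.17,0,0,0,0],[0,0,-0.17,0,0,0,0],[0,0,-0.17,0,0,0,0],[0,0,-0.17,0,0,0,0],[0,0,-0.17,0,0,0,0],[0,0,-0.17,0,0,0,0],[0,0,-0.17,0,0,0,0],[0,0,-0.17,0,0,0,0],[0,0,-0.17,0,0,0,0]]'
python3 -m inch '[[0,0,-0.17,0,0,0,0],[0,0,-0.17,0,0,0,0],[0,0,-0.17,0,0,0,0],[0,0,-0.08,0,0,0,0],[0,0,0,0,0,0,0]]'
python3 -c "
from knob import *
w=env.read_camera('wrist');P=cloud(w); print(ang(P,K,92,103))
go(502.3,-205,71,2.338)"
```

```text
t: 42.38
eef_pos: [501.9, -204.8, 110.9]
tcp_rot: [-3.141, -0.001, 1.751]
ft_force: [0.7, -0.1, 0.9]
opening: 0.503
grip_force: 0.0
t: 43.0
eef_pos: [501.9, -204.8, 110.9]
tcp_rot: [3.142, -0.001, 2.335]
ft_force: [-1.4, -0.3, -0.2]
opening: 0.499
grip_force: 0.0
('n', 720, 'rect', ((501.833740234375, -205.29818725585938), (8.82917594909668, 43.42606735229492), 43.96080780029297), 'axis', np.float64(-0.8065264582227779), 'z', np.float64(95.5246110875319))
turn z -0.0047 tilt fix [ 0.    -0.001 -0.   ] shift cm [-0.04  0.01  3.99] | j6 -1.27 t 43.05
```

```bash
python3 -m inch '[[0,0,0,0,0,2,0],[0,0,0,0,0,1.97,0],[0,0,0,0,0,0,1],[0,0,0,0,0,0,1],[0,0,0,0,0,0,1],[0,0,0,0,0,0,1],[0,0,0,0,0,0,1],[0,0,0,0,0,0,1],[0,0,0,0,0,0,1],[0,0,0.15,0,0,0,1],[0,0,0.15,0,0,0,1],[0,0,0.15,0,0,0,1],[0,0,0.15,0,0,0,1],[0,0,0.15,0,0,0,1],[0,0,0.15,0,0,0,1],[0,0,0.15,0,0,0,1],[0,0,0.15,0,0,0,1],[0,0,0.15,0,0,0,1],[0,0,0.13,0,0,0,1]]'
python3 -m inch '[[0,0,0,0,0,0,1],[0,0,0,0,0,0,1]]'
python3 -c "
from h import *
s=env.state();print(s['moment'],s['tcp_rot'])"
python3 -m inch '[[0,0,0.05,0,0,0,1],[0,0,0.05,0,0,0,1],[0,0,0,0,0,0,1]]'
python3 -c "
from h import *
s=env.state();print(s['moment'],s['tcp_rot'])"
```

```text
t: 45.42
eef_pos: [503.2, -205.0, 71.7]
tcp_rot: [3.14, -0.001, 0.85]
ft_force: [5.0, 1.7, 2.1]
opening: 0.092
grip_force: 30.0
t: 45.68
eef_pos: [503.2, -205.0, 71.7]
tcp_rot: [3.14, -0.001, 0.854]
ft_force: [5.5, 1.4, 3.1]
opening: 0.093
grip_force: 30.0
[ 0.47012841 -0.96241393 -0.06418332] [ 3.13972256e+00 -1.37133651e-03  8.54444679e-01]
t: 46.05
eef_pos: [503.3, -205.1, 71.7]
tcp_rot: [3.14, -0.001, 0.755]
ft_force: [5.0, 1.6, 2.0]
opening: 0.094
grip_force: 30.0
[ 0.39233371 -1.01792479  0.30587475] [ 3.13963571e+00 -1.40161259e-03  7.54547683e-01]
```

```bash
python3 -m inch '[[0,0,0.03,0,0,0,1],[0,0,0,0,0,0,1]]'
python3 -c "
from h import *
s=env.state();print(s['moment'],s['tcp_rot'])"
python3 -m inch '[[0,0,0,0,0,0,0],[0,0,0,0,0,0,0],[0,0,0,0,0,0,0],[0,0,0,0,0,-2,0],[0,0,0,0,0,-4,0],[0,0,0,0,0,-6,0],[0,0,0.15,0,0,0,0],[0,0,0.15,0,0,0,0],[0,0,0.15,0,0,0,0],[0,0,0.15,0,0,0,0],[0,0,0,0,5,0,0],[0,0,0,0,0,0,0]]'
python3 - <<'E'
from knob import *
w=env.read_camera("wrist"); P=cloud(w)
k=ang(P,K,92,103); s=ang(P,S,88,99); print(k,s)
save(w,"w8.png",scale=1.2)
go(517.5,-313.3,110,1.34)
p=env.read_camera("scene"); Q=cloud(p); print("scraper",rect(Q,13,70,(493,3),80))
E
```

```text
t: 46.3
eef_pos: [503.3, -205.1, 71.8]
tcp_rot: [3.14, -0.001, 0.725]
ft_force: [5.6, 2.1, 1.2]
opening: 0.095
grip_force: 30.4
[ 0.40953262 -0.97427439  0.52117211] [ 3.13962725e+00 -1.30331102e-03  7.25375126e-01]
t: 47.8
eef_pos: [508.4, -256.8, 191.0]
tcp_rot: [-3.141, 0.0, 0.123]
ft_force: [-0.3, 0.9, -0.5]
opening: 0.5
grip_force: 0.0
('n', 411, 'rect', ((502.0237121582031, -204.9388427734375), (43.93133544921875, 9.190495491027832), 43.668060302734375), 'axis', np.float64(-2.374348691082646), 'z', np.float64(95.48598202573777)) ('n', 530, 'rect', ((517.4187622070312, -313.6963806152344), (38.454105377197266, 12.178196907043457), 76.74051666259766), 'axis', np.float64(-1.7967392646803197), 'z', np.float64(92.81027859185275))
turn z -1.217 tilt fix [-0.001  0.001 -0.   ] shift cm [-5.41  2.25  8.09] | j6 0.87 t 47.85
scraper [494.473   4.969  48.4    91.612  83.624  28.065 430.   ]
```

View pics/w8.png

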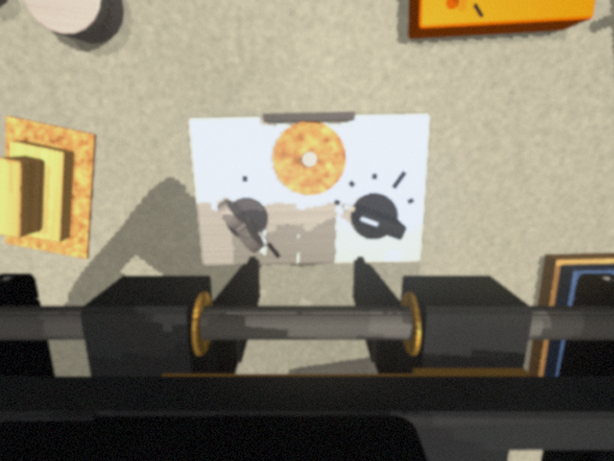

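The key's wings line up with its long bar mark at (272,250), so k≈8.80. The selector is at stop. Next I'll turn it to run.

```bash
python3 -m inch '[[0,0,-0.17,0,0,0,0],[0,0,-0.17,0,0,0,0],[0,0,-0.17,0,0,0,0],[0,0,-0.17,0,0,0,0],[0,0,-0.17,0,0,0,0],[0,0,-0.17,0,0,0,0],[0,0,-0.17,0,0,0,0],[0,0,-0.027,0,0,0,0],[0,0,0,-2.7,1.1,0,0],[0,0,0,-2.7,1.1,0,0],[0,0,0,0,0,4,0],[0,0,0,0,0,4,0],[0,0,0,0,0,0,0]]'
python3 -c "
from h import *
go(517.5,-313.5,70.2,1.34)"
```

```text
t: 49.52
eef_pos: [516.3, -310.9, 109.1]
tcp_rot: [-3.136, -0.003, 1.34]
ft_force: [0.6, 0.1, -0.6]
opening: 0.502
grip_force: 0.0
turn z -0.0005 tilt fix [-0.0053 -0.0026  0.    ] shift cm [-0.22  0.17  3.89] | j6 -0.42 t 49.525
```

```bash
python3 -m inch '[[-0.005,-0.003,0,-0.22,0.17,0,0],[0,0,0,0,0,2,0],[0,0,0,0,0,1.85,0],[0,0,0,0,0,0,1],[0,0,0,0,0,0,1],[0,0,0,0,0,0,1],[0,0,0,0,0,0,1],[0,0,0,0,0,0,1],[0,0,0,0,0,0,1],[0,0,0,0,0,0,1]]'
python3 -m inch '[[0,0,0.15,0,0,0,1],[0,0,0.15,0,0,0,1],[0,0,0.15,0,0,0,1],[0,0,0.15,0,0,0,1],[0,0,0.15,0,0,0,1],[0,0,0.15,0,0,0,1],[0,0,0.15,0,0,0,1],[0,0,0.15,0,0,0,1],[0,0,0.15,0,0,0,1],[0,0,0.15,0,0,0,1],[0,0,0.15,0,0,0,1],[0,0,0.1,0,0,0,1],[0,0,0,0,0,0,1]]'
python3 -c "
from h import *
print(env.state()['moment']);go(517.5,-313.5,70.2,-0.458)"
```

```text
t: 50.78
eef_pos: [518.3, -314.7, 73.4]
tcp_rot: [3.138, 0.003, 1.342]
ft_force: [-4.8, 0.4, 6.7]
opening: 0.128
grip_force: 30.0
t: 52.4
eef_pos: [518.1, -314.5, 73.4]
tcp_rot: [3.14, -0.003, -0.41]
ft_force: [-5.2, 2.7, 8.0]
opening: 0.124
grip_force: 30.0
[ 0.4771424   1.15138925 -0.09249298]
turn z 0.0483 tilt fix [ 0.0016 -0.0035 -0.    ] shift cm [-0.1  -0.06  0.32] | j6 1.33 t 52.4
```

```bash
python3 -m inch '[[0,0,0.049,0,0,0,1],[0,0,0,0,0,0,1],[0,0,0,0,0,0,0],[0,0,0,0,0,0,0],[0,0,0,0,0,0,0],[0,0,0,0,0,-2,0],[0,0,0,0,0,-4,0],[0,0,0,0,0,-6,0],[0,0,-0.15,0,0,0,0],[0,0,-0.15,0,0,0,0],[0,0,-0.15,0,0,0,0],[0,0,-0.15,0,0,0,0],[0,0,0,0,-5,0,0],[0,0,0,-1,-5,0,0],[0,0,0,0,-4,0,0],[0,0,0,0,0,0,0]]'
python3 - <<'E'
from chk import *
from knob import *
b=rect(P,48,61,C,130); k=ang(P,K,92,103); s=ang(P,S,88,99); print(b,k,s)
print("k rel",k[5]-Y,"s rel",s[5]-Y)
save(w,"w9.png",scale=1.2)
from slugs import slugs; slugs("top")
E
```

```text
t: 54.4
eef_pos: [488.1, -175.3, 192.5]
tcp_rot: [3.138, -0.003, 0.145]
ft_force: [0.3, -1.1, 0.5]
opening: 0.5
grip_force: 0.0
rib [ 492.65    1.97   20.45   70.22   84.8    53.51 1642.  ]
foot [ 492.63    1.99   50.15   90.13   85.     21.94 1957.  ]
pad ((492.7406921386719, 1.9405937194824219), (84.2634048461914, 130.25881958007812), 85.50370025634766)
[  529.76   -255.965   129.211   199.468     8.059    54.917 18693.   ] ('n', 379, 'rect', ((501.8894348144531, -204.73561096191406), (42.9814453125, 8.953103065490723), 43.83928298950195), 'axis', np.float64(-2.3737674360516463), 'z', np.float64(95.4397985113066)) ('n', 580, 'rect', ((517.5903930664062, -313.0018005371094), (13.387802124023438, 37.9865608215332), 63.874263763427734), 'axis', np.float64(2.6873253018065775), 'z', np.float64(92.61273192740754))
k rel -2.5147674360516463 s rel 2.5463253018065775
top slug 12 [53.6 57.8] 14.304613681372283
top slug 11 [-35.9  57.3] 17.918535716433492
top slug 13 [-56.6  57.8] 15.644434263875837
```

View pics/w9.png

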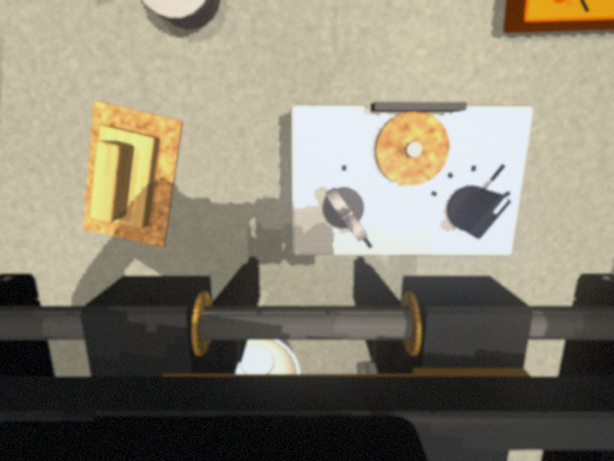

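The selector reads 1.795, with its pointer at the long bar mark (495,178). The key is at 8.80, the block is centred on the pad and the slugs are in the tray. I'm handing in.

```bash
python3 -c "
from cell import env
print(env.job_done())"
```

```text
the job is handed in; nothing more can be done
None
```

The job is handed in: all five slugs are in the tray, the scraper block is centred and aligned on its pad, the buffer is fully wound (key at about 8.80), and the selector is on run (about 1.795); the verdict was not reported.

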